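# Refit the wash timer knob and hold it in

## Robot

A 6-joint arm with a two-finger parallel gripper is mounted at the origin on the work surface. World frame = base frame: x ahead of the robot, y to its left, z up, the work surface at z = 0. Lengths are in m, angles in degrees, forces in N, time in s.
With the tool pointing down it reaches from about 0.4 to 0.825 m from the base axis. Payload 7 kg.
Tool frame: the origin (TCP) lies where the fingers leave the gripper's body, on its centre line; the fingertips stand 66 mm ahead of it and the grasp point (between the pads) lies 47 mm ahead of it; z points along the fingers, y is the direction in which the jaws open and shut (so a half turn about z gives the same grasp; the last joint's range is limited). The gripper opens to 88 mm and grips with 3 to 60 N. Pads are 19 mm wide; open, the fingers measure 130 mm over their backs; the gripper's body (78 mm by 193 mm) begins 47 mm behind the grasp point.
Start: joints at [84.975, 20.546, 0.682, 0, -70.136, -16.507], TCP at [0.248, 0.628, 0.292] pointing down, gripper open.
Joint ranges: [-176.03, 176.03], [-82.01, 121.73], [-58.28, 71.71], [-173.87, 95.51], [-174.79, -0.11], [-173.66, 173.66]. Speed limits (degrees/s): [136.94, 136.94, 172.46, 180, 180, 180].

## Interface

Orientations are given as [roll, pitch, yaw] about the fixed x, y, z axes, in that order (R = Rz(yaw) Ry(pitch) Rx(roll)).
In Python, from plant import get_obs, snapshot, close_job gives the robot as it stands.
- The arm moves only by the tool play_rows, never from a script. Its argument "series" is a list of rows, each a list of 5 numbers: the opening in per cent of the stroke, from 0 (shut) to 100 (fully open), then the shift along the tool's x, y, z in m, then the turn about the tool's z in degrees. In form: [[jaw, dx, dy, dz, spin], ...]. A call has 1 to 10 rows; each row is the pose to reach, as a shift and turn from the pose commanded when the call began, along the tool's axes at that moment; what a row does not reach only later rows make up. A row lasts 1/10 s, in which the tool goes at most 50 mm and 8.59 degrees, less where a joint would pass 70% of its speed; a pose out of reach is approached as far as the arm can. A call with a gripper value outside its range is refused whole. The fingers move at their own pace and stop on an object; the grip force is fixed at half the most. Time passes only in rows, so rows that repeat a pose let the fingers close. It gives the time, the measured TCP pose, the force and the opening at its end, in the units of the state.
- get_obs(): the state, without advancing time (a new reading comes with each control period).
- snapshot(name): name is "scene" or "side" or "wrist"; returns a dict with "frame" (384x512x3 uint8, red, green, blue), "z_map" (384x512 float32, m along the optical axis (not along the pixel's ray), 0 where there is no reading), "mtx" (3x3 intrinsics, pixels), "camera_from_world" (4x4, takes a point from world to camera coordinates); the wrist camera has in their place "tool_from_camera" (4x4, takes a point from camera to tool coordinates, whose origin is the TCP and whose axes are the flange's). Camera axes: x right, y up, looking along -z (the intrinsics and any distortion apply to the point x, -y, -z); pixel columns grow to the right and rows downward; lengths in m; the calibration is good to about 2 mm. The wrist camera is an equidistant fisheye: a pixel r from the principal point sees the ray r / f radians off the axis. A picture is of the moment at which its call begins: read the wrist's pose just before it.
- close_job(): hands the job in, once; it reports no verdict.
The state is a dict: "clock": time; "joint_pos": joint angles; "qvel": joint speeds; "tau": joint torques, N m; "tool_pos": TCP position; "orientation": TCP orientation; "force": force on the tool from outside, world axes, zero at the start; "moment": the same for the moment, N m; "opening": finger opening in m.
Only numpy, scipy, OpenCV 4.12 (cv2) and the standard library are available. Lean on these libraries where they do the work, as an engineer would, in place of code of your own. Each camera call takes 0.05 s, during which the arm holds its last target.

## Task

The knob has come off the wash timer on the laundry slab: pick it up, turn it so that the flat in its socket matches the flat of the timer's D-shaft, and push it fully home on the shaft. Then press knob and shaft all the way in against the spring and keep pressing: finish with the hand still holding the knob pressed in, not let go. Leave the tin, the brush and the basins where they are.

Things in the scene. Friction and masses are not known exactly. Their poses are not given: they have to be found in the camera images.
- knob: Loose black timer knob standing on the slab, socket down, about 60 g. Round body 44 mm across, 22 mm high; centred on it an upright bar grip 44 mm long (along x), 14 mm thick (along y), 26 mm high; 48 mm in all. Origin: centre of the underside. z up; x along the bar to the end with the red stripe (on the bar's top and end face), the side of the socket's flat.
- knob_socket (a point): Centre of the knob's D-shaped socket mouth, in the underside (same point and axes as the knob's). The socket is 16 mm deep, 17.6 mm in diameter, its flat 2.8 mm from the axis on the +x side (red stripe). It goes on the shaft one way round only, with about 0.8 mm of play all round.
- knob_pointer (a point): Top of the red-striped end of the knob's bar grip, 22 mm from the knob's axis along its x and 48 mm above its underside; on the fitted knob it lies on the side of the shaft's flat.
- shaft_tip (a point): Centre of the upper end of the upright brass D-shaft; goes down with it. Shaft 16 mm in diameter, flat 2 mm from the axis, last 2 mm tapered; x points square out of the flat, z up. Unpressed, the tip is 28 mm above the box's top. With the knob home the shaft's end meets the socket's floor: knob origin 16 mm below this point, both x axes agreeing.
- timer_dial: White disc 72 mm across, flat on the box's top, turning with the shaft; its red mark, like the small red mark on the shaft's end, lies on the side of the shaft's flat (+x). Origin: on the shaft's axis at the box's top. Disc and shaft are stiff to turn (0.5 N m) and need no turning.
- shaft (a joint): How far the shaft is pressed in, m: 0 out (at rest), 0.008 fully in, at a firm stop. Its spring starts to yield at about 4 N and needs about 9 N at the stop, and pushes the shaft out again when let go. Fully pressed, the knob's underside is still 4 mm above the panel.
- timer_box: The fixed grey timer box with a white top panel, 170 mm (x) by 150 mm (y) by 70 mm high, on a 190 by 120 mm foot plate; the shaft rises from the middle of its top. Origin: centre of its underside on the slab.
- tin: Bystander: upright steel tin with a twist cap, 68 mm across, 118 mm high. Origin: centre of its underside.
- brush: Bystander: wooden-handled scrubbing brush, 225 mm long (x), 52 mm wide, 36 mm high, bristles down. Origin: on the slab under about its middle.
- basins: Bystander: stacked pair of blue basins, 250 mm across the rim, 130 mm high. Origin: centre of its underside.
Things that resemble listed ones, but are neither listed nor needed, are in the scene too. There is more than one size of the knob; the job needs the smaller. There is more than one size of the timer_box; the job needs the larger.

How it is judged (in metres and radians):
On the way, in this order (a step that is already met when the one before it is completed fails the run):
1. the knob is picked up by the fingers, clear of the slab (height (world z) of knob above 0.05 m and contact force between the fingers and knob above 1 N), for 0.1 s.
2. the knob is home on the D-shaft, flats matching (z of knob in the frame of shaft_tip below -0.0135 m and horizontal distance between knob and shaft_tip below 0.003 m and angle between the x axis of knob and the x axis of shaft_tip, either way round below 0.26 rad and angle between knob's own z axis and vertical below 0.12 rad and x of knob_pointer in the frame of shaft_tip above 0.017 m), for 0.2 s.
At the end, for the whole second after the job is handed in: Through the last second: knob home on the shaft (underside over 13.5 mm below its tip, axes within 3 mm, flats within 15 degrees, upright within 7), shaft pressed in over 6 of its 8 mm, fingers on the knob with over 3 N; tin, brush and basins within 30 mm of their start (all of step 2 and value of joint shaft above 0.006 m and contact force between the fingers and knob above 3 N and distance of each of tin, brush, basins from where it was at the start of the episode below 0.03 m); the arm keeps its last pose, push and grip.
It fails at once if the tin, the brush or the basins are moved more than 30 mm or the tin is tipped over (distance of any of tin, brush, basins from where it was at the start of the episode above 0.03 m or angle between tin's own z axis and vertical above 0.5 rad).
It also fails if it takes over 40 s, if anything falls off the work surface, if the arm or the gripper's body presses on something with over 40 N, if the wrist force passes 120 N, or if a joint passes its speed limit or range.

## Working session

There is one attempt and no reset: what is moved stays moved. The work goes in short steps, Python scripts to look and compute and a tool call to move; the robot and the scene stay as the last step left them, time stands still between calls to the robot, and variables do not carry over. Pictures are saved under pics/ and viewed, and the job is handed in when it is done.

Besides the shell and the picture viewer there is one more tool, called after "Request:" by a JSON object that holds its "name" and its "arguments". play_rows: Moves the arm, as the interface text tells. Its arguments: {"type":"object","properties":{"series":{"type":"array"}},"required":["series"]}

```bash
mkdir -p pics; ls
cat > h.py <<'E'
import numpy as np, cv2
from plant import get_obs, snapshot, close_job
from scipy.spatial.transform import Rotation as Ro
def save(n,im,s=1):
    if s!=1: im=cv2.resize(im,None,fx=s,fy=s,interpolation=cv2.INTER_CUBIC)
    cv2.imwrite('pics/'+n+'.png',im[:,:,::-1])
def proj(s,P):
    P=np.atleast_2d(P); c=(s['camera_from_world']@np.c_[P,np.ones(len(P))].T)[:3]
    q=s['mtx']@np.array([c[0],-c[1],-c[2]]); return (q[:2]/q[2]).T
def ray(s,uv):
    uv=np.atleast_2d(uv).astype(float); d=np.linalg.inv(s['mtx'])@np.c_[uv,np.ones(len(uv))].T
    d=np.array([d[0],-d[1],-d[2]]); T=np.linalg.inv(s['camera_from_world'])
    return T[:3,3],(T[:3,:3]@d).T
def onplane(s,uv,z):
    o,d=ray(s,uv); return o+d*((z-o[2])/d[:,2])[:,None]
def depthpts(s):
    h,w=s['z_map'].shape; v,u=np.mgrid[:h,:w]
    o,d=ray(s,np.c_[u.ravel(),v.ravel()])
    return (o+d*s['z_map'].reshape(-1,1)).reshape(h,w,3)
E
python3 - <<'E'
from h import *
import pickle
o=get_obs();print(o)
d={}
for n in ['scene','side','wrist']:
    s=snapshot(n);d[n]=s;save(n+'0',s['frame'],1.5);print(n,s['mtx'].tolist(),[ (k,np.round(s[k],3).tolist()) for k in s if 'from' in k])
pickle.dump((o,d),open('s0.pkl','wb'))
E
```

```text
pics
{'clock': 0.0, 'joint_pos': array([ 8.49743518e+01,  2.05918211e+01,  6.33246763e-01, -2.08304529e-02,
       -7.01343408e+01, -1.65066915e+01]), 'qvel': array([ 0.00220337,  0.02187885, -0.00872883, -0.12670386,  0.07345539,
       -0.0042762 ]), 'tau': array([ 1.69017716e-03, -5.82713985e+01,  2.93038934e+01,  6.99707463e+00,
        6.87621126e-03, -1.53871306e-04]), 'tool_pos': array([0.24761812, 0.62753384, 0.29121199]), 'orientation': array([ 1.79905350e+02, -7.62763726e-03, -2.15394279e+01]), 'force': array([0.55832525, 0.09356679, 0.12573989]), 'moment': array([-0.03984571,  0.00061942, -0.01762994]), 'opening': 0.08780620167587408}
scene [[443.17496381701267, 0.0, 250.49542334138405], [0.0, 443.17496381701267, 197.08975564367307], [0.0, 0.0, 1.0]] [('camera_from_world', [[0.572, 0.821, -0.006, -0.337], [-0.622, 0.438, 0.649, 0.236], [0.535, -0.367, 0.761, -1.67], [0.0, 0.0, 0.0, 1.0]])]
side [[355.722622558658, 0.0, 253.80913353499423], [0.0, 355.722622558658, 193.2619410195798], [0.0, 0.0, 1.0]] [('camera_from_world', [[0.955, -0.295, -0.019, -0.489], [0.226, 0.687, 0.691, -0.217], [-0.191, -0.664, 0.723, -0.862], [0.0, 0.0, 0.0, 1.0]])]
wrist [[297.3186396354542, 0.0, 254.36612361107754], [0.0, 297.3186396354542, 189.15316518725155], [0.0, 0.0, 1.0]] [('tool_from_camera', [[0.0, 0.966, 0.259, 0.07], [1.0, 0.0, -0.001, 0.0], [-0.001, 0.259, -0.966, -0.092], [0.0, 0.0, 0.0, 1.0]])]
```

View pics/scene0.png

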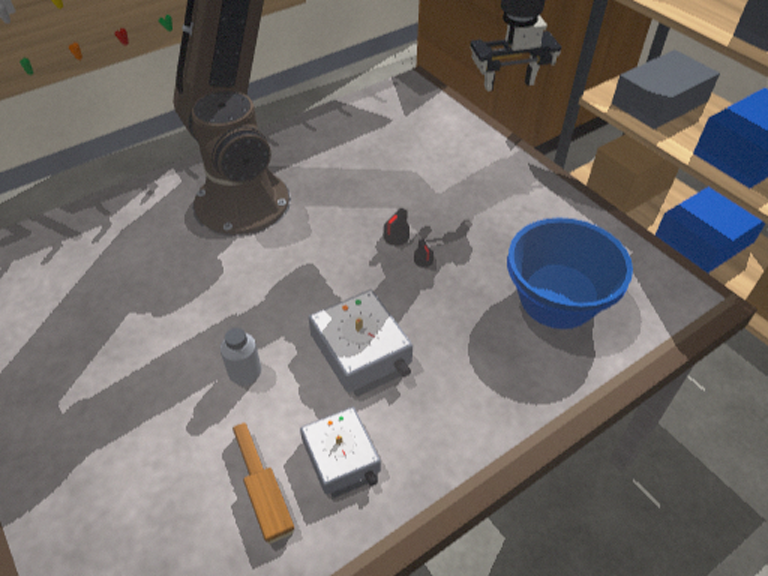

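View pics/side0.png

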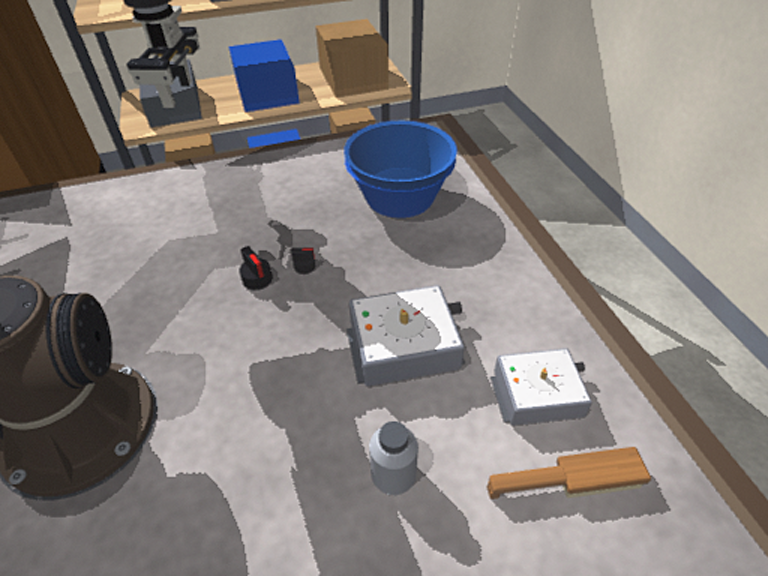

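View pics/wrist0.png

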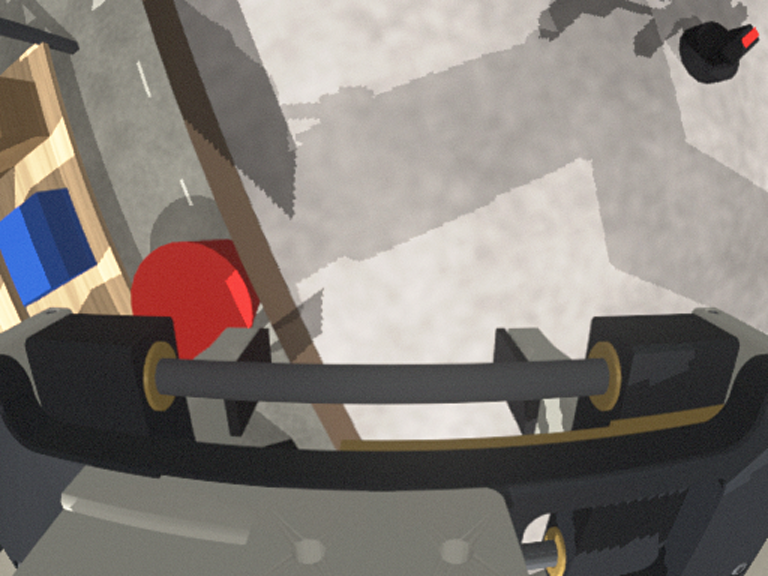

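Scene (×1.5 pixels): the knob candidates are (397,228) and (424,254), and the second looks smaller. The box candidates are (360,340) and (340,452), and the first looks larger. I'll enlarge these and measure them to confirm.

Run:
```python
from h import *
import pickle
o,d=pickle.load(open('s0.pkl','rb'))
S,D=d['scene'],d['side']
a=cv2.resize(S['frame'][130:190,235:310],(500,400),interpolation=cv2.INTER_CUBIC)
b=cv2.resize(D['frame'][155:200,150:225][:, :56],(300,240),interpolation=cv2.INTER_CUBIC)
b=cv2.resize(D['frame'][155:197,150:220],(300,180),interpolation=cv2.INTER_CUBIC)
c=np.zeros((600,800,3),np.uint8);c[:400,:500]=a;c[:180,500:]=b
e=cv2.resize(S['frame'][190:265,200:280],(300,281),interpolation=cv2.INTER_CUBIC);c[200:481,500:]=e
save('crop0',c)
for n,s in (('scene',S),('side',D)):
    P=depthpts(s);f=s['frame'].astype(int)
    m=(P[...,2]>0.006)&(P[...,2]<0.2)&(s['z_map']>0)&(P[...,0]>.2)&(P[...,0]<1.1)&(abs(P[...,1])<.62)
    k,l,st,ce=cv2.connectedComponentsWithStats(m.astype(np.uint8))
    for i in range(1,k):
        if st[i,4]>60:
            q=P[l==i];print(n,ce[i].round(),st[i,4],q.min(0).round(3),q.max(0).round(3),np.median(q,0).round(3))
```

```text
scene [264. 152.] 309 [0.292 0.21  0.006] [0.358 0.277 0.074] [0.336 0.235 0.036]
scene [378. 180.] 4660 [0.503 0.291 0.006] [0.811 0.601 0.137] [0.675 0.446 0.082]
scene [282. 169.] 164 [0.401 0.224 0.006] [0.449 0.27  0.052] [0.431 0.242 0.025]
scene [241. 228.] 3067 [ 0.412 -0.096  0.006] [0.673 0.066 0.103] [ 0.577 -0.024  0.07 ]
scene [160. 238.] 758 [ 0.352 -0.268  0.006] [ 0.497 -0.2    0.123] [ 0.48  -0.239  0.085]
scene [227. 301.] 2033 [ 0.662 -0.24   0.006] [ 0.817 -0.114  0.073] [ 0.742 -0.181  0.05 ]
scene [175. 327.] 1310 [ 0.58  -0.366  0.006] [ 0.807 -0.292  0.042] [ 0.728 -0.325  0.036]
side [266. 110.] 3621 [0.561 0.29  0.006] [0.808 0.54  0.131] [0.689 0.453 0.087]
side [169. 179.] 414 [0.292 0.211 0.006] [0.353 0.274 0.069] [0.321 0.228 0.031]
side [202. 172.] 225 [0.399 0.226 0.006] [0.443 0.261 0.049] [0.42  0.242 0.028]
side [270. 223.] 3975 [ 0.451 -0.095  0.006] [0.667 0.068 0.098] [ 0.544 -0.04   0.069]
side [361. 258.] 2574 [ 0.658 -0.239  0.006] [ 0.813 -0.112  0.071] [ 0.719 -0.188  0.049]
side [262. 305.] 1280 [ 0.425 -0.266  0.006] [ 0.492 -0.2    0.119] [ 0.453 -0.249  0.089]
side [385. 316.] 2146 [ 0.578 -0.364  0.006] [ 0.803 -0.291  0.039] [ 0.711 -0.324  0.034]
```

View pics/crop0.png

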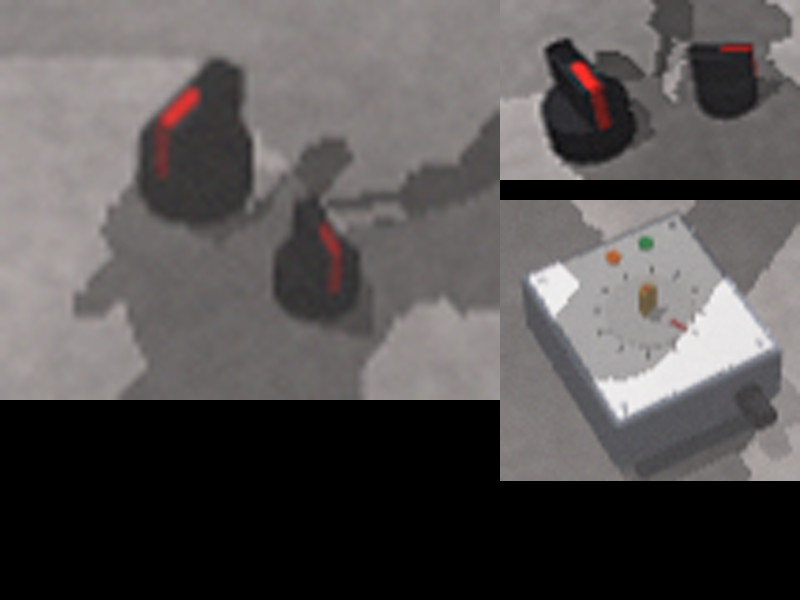

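The crop shows the small knob at (315,260), 44 mm across and about 50 mm high by depth. The other knob is 66 mm across and about 71 mm high. The large box has its shaft at (648,298) and its dial mark at (678,324). So the knob at about (0.42,0.24) and the box at about (0.56,-0.02) are the ones meant. Next I'll measure their angles and positions.

Run:
```python
from h import *
import pickle
o,d=pickle.load(open('s0.pkl','rb'))
for n in ('scene','side'):
    s=d[n];P=depthpts(s);f=s['frame'].astype(int)
    red=(f[...,0]>110)&(f[...,0]-f[...,1]>60)&(f[...,2]<110)&(f[...,1]<100)
    # knob
    m=(abs(P[...,0]-.421)<.03)&(abs(P[...,1]-.244)<.03)
    r=m&red;v,u=np.nonzero(r);q=P[r];t=q[:,2]>.0445
    print(n,'knob red',len(u),'top',np.c_[u,v][t].tolist(),q[t].mean(0).round(4))
    top=m&(P[...,2]>.044);v,u=np.nonzero(top);w=onplane(s,np.c_[u,v],.048)
    c=w[:,:2].mean(0);ev,V=np.linalg.eigh(np.cov(w[:,:2].T));ax=V[:,1]
    w2=onplane(s,np.argwhere(r)[:,::-1][t],.048)[:,:2].mean(0)
    if (w2-c)@ax<0: ax=-ax
    print(' top',len(u),c.round(4),'sd',np.sqrt(ev).round(4),'ang',np.degrees(np.arctan2(ax[1],ax[0])).round(1),'redc',w2.round(4))
    # shaft
    m=(abs(P[...,0]-.56)<.06)&(abs(P[...,1]+.02)<.06)
    tip=m&(P[...,2]>.092);v,u=np.nonzero(tip)
    if len(u): print(' tip',len(u),onplane(s,np.c_[u,v],.098).mean(0).round(4),P[tip][:,2].max())
    r=m&red;v,u=np.nonzero(r);z=P[r][:,2];print(' red',np.c_[u,v,(z*1000).round(),].astype(int).tolist())
    lo=z<.08
    if lo.any():
        print('  mark',onplane(s,np.c_[u,v][lo],.072)[:,:2].mean(0).round(4))
    bt=(P[...,2]>.062)&(P[...,2]<.078)&(abs(P[...,0]-.56)<.14)&(abs(P[...,1]+.02)<.12)
    w=P[bt][:,:2].astype(np.float32);print(' boxtop',cv2.minAreaRect(w))
```

```text
scene knob red 8 top [[283, 164], [283, 165], [284, 165], [284, 166], [285, 166], [284, 167], [285, 167], [285, 168]] [0.4347 0.2462 0.0482]
 top 37 [0.4257 0.247 ] sd [0.0041 0.0139] ang -17.2 redc [0.4345 0.2463]
 tip 17 [ 0.5525 -0.0153  0.098 ] 0.10273320572636147
 red [[246, 222, 74], [247, 223, 71]]
  mark [ 0.5731 -0.0024]
 boxtop ((0.5531418919563293, -0.014409869909286499), (0.15019838511943817, 0.17288853228092194), 84.75342559814453)
side knob red 6 top [[202, 166], [203, 166], [204, 166], [205, 166], [206, 166], [207, 166]] [0.4329 0.2474 0.0465]
 top 54 [0.4223 0.2462] sd [0.005  0.0121] ang -14.0 redc [0.4328 0.2456]
 tip 19 [ 0.5464 -0.0161  0.098 ] 0.09828369343580401
 red [[268, 207, 96], [269, 207, 96], [279, 207, 74], [277, 208, 70], [278, 208, 73], [276, 209, 73], [277, 209, 73]]
  mark [ 0.5763 -0.0016]
 boxtop ((0.5494779348373413, -0.013257220387458801), (0.15037710964679718, 0.16992180049419403), 84.68488311767578)
```

The two views agree: the knob is at about (0.424,0.2465) with its x axis at about -16°. The shaft is at about (0.551,-0.015), with its mark towards about +28°. I'll move above the knob and take a close wrist view.

Request:
{"name": "play_rows", "arguments": {"series": [[100,0.034,0.032,0.008,-0.6],[100,0.068,0.065,0.016,-1.2],[100,0.102,0.097,0.024,-1.8],[100,0.136,0.13,0.032,-2.4],[100,0.17,0.162,0.04,-3],[100,0.204,0.195,0.048,-3.6],[100,0.238,0.227,0.056,-4.2],[100,0.27,0.258,0.064,-4.8],[100,0.303,0.29,0.072,-5.5],[100,0.303,0.29,0.072,-5.5]]}}

```text
clock: 1.15
tool_pos: [0.4234, 0.2422, 0.2189]
orientation: [179.8, 0.1, -16.3]
force: [-0.6, 0.6, 0.5]
opening: 0.0875
```

```bash
cat >> h.py <<'E'
def wT(o):
    T=np.eye(4);T[:3,:3]=Ro.from_euler('xyz',o['orientation'],degrees=True).as_matrix();T[:3,3]=o['tool_pos'];return T
def wray(s,o,uv):
    uv=np.atleast_2d(uv).astype(float);m=s['mtx']
    x=(uv[:,0]-m[0,2])/m[0,0];y=(uv[:,1]-m[1,2])/m[1,1];th=np.hypot(x,y)+1e-12
    d=np.c_[np.sin(th)*x/th,-np.sin(th)*y/th,-np.cos(th)]
    T=wT(o)@s['tool_from_camera'];return T[:3,3],d@T[:3,:3].T
def wplane(s,o,uv,z):
    c,d=wray(s,o,uv);return c+d*((z-c[2])/d[:,2])[:,None]
def wdepth(s,o):
    h,w=s['z_map'].shape; v,u=np.mgrid[:h,:w];T=wT(o)@s['tool_from_camera']
    c,d=wray(s,o,np.c_[u.ravel(),v.ravel()]);f=-(d@T[:3,:3][:,2])
    return (c+d*(s['z_map'].reshape(-1)/f)[:,None]).reshape(h,w,3)
E
python3 - <<'E'
from h import *
import pickle
o=get_obs();s=snapshot('wrist');pickle.dump((o,s),open('w1.pkl','wb'))
print(o['tool_pos'],o['orientation'],o['joint_pos'],o['force']);save('wrist1',s['frame'],1.5)
f=s['frame'].astype(int);P=wdepth(s,o)
m=(abs(P[...,0]-.424)<.035)&(abs(P[...,1]-.2465)<.035)
top=m&(P[...,2]>.042)&(P[...,2]<.056)
v,u=np.nonzero(top);print(len(u),P[top][:,2].mean())
w=wplane(s,o,np.c_[u,v],.048)[:,:2].astype(np.float32)
print(cv2.minAreaRect(w),w.mean(0))
red=top&(f[...,0]>110)&(f[...,0]-f[...,1]>60)
v,u=np.nonzero(red);print(len(u),wplane(s,o,np.c_[u,v],.048)[:,:2].mean(0))
b=m&(P[...,2]>.015)&(P[...,2]<.03);q=P[b];print(len(q),q[:,:2].min(0),q[:,:2].max(0))
E
```

```text
[0.42342781 0.24223027 0.21894293] [ 1.79845197e+02  8.50335887e-02 -1.62653809e+01] [ 5.29080114e+01  6.60192750e+00 -2.82528515e+01 -2.97182586e-02
 -5.53201454e+01  2.08436693e+01] [-0.60727459  0.5880568   0.51976282]
695 0.04762052569400429
((0.42351290583610535, 0.24843785166740417), (0.013543197885155678, 0.043751854449510574), 73.72515869140625) [0.4235245  0.24809079]
192 [0.4338086  0.24552355]
896 [0.4001967  0.22666132] [0.44459817 0.27049612]
```

View pics/wrist1.png

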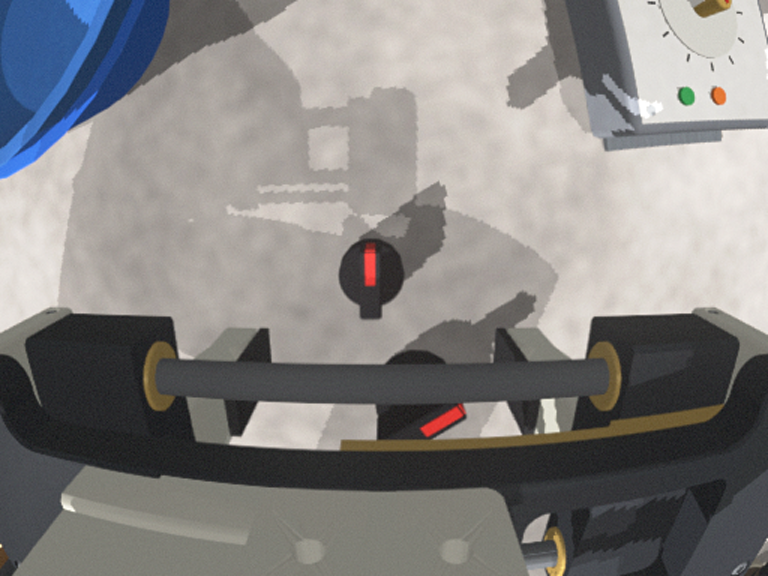

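The wrist view shows the small knob's bar at (370,280), red end up the image, in line with the tool's x. The knob is at (0.4235,0.2484), angle -16.3°, so the yaw already matches. The TCP reads about 6 mm short in y. I'll check whether that is just lag.

Request:
{"name": "play_rows", "arguments": {"series": [[100,0,0,0,0],[100,0,0,0,0],[100,0,0,0,0]]}}

```text
clock: 1.5
tool_pos: [0.4229, 0.248, 0.2203]
orientation: [-180.0, -0.0, -15.9]
force: [-0.4, 0.2, -0.4]
opening: 0.0875
```

```bash
cat > knob.py <<'E'
from h import *
o=get_obs();s=snapshot('wrist')
f=s['frame'].astype(int);P=wdepth(s,o)
m=(abs(P[...,0]-.424)<.035)&(abs(P[...,1]-.2475)<.035)
top=m&(P[...,2]>.042)&(P[...,2]<.056)
v,u=np.nonzero(top)
w=wplane(s,o,np.c_[u,v],.048)[:,:2].astype(np.float32)
r=cv2.minAreaRect(w);print(o['tool_pos'],o['orientation'],r)
y=np.radians(o['orientation'][2]);d=np.array(r[0])-o['tool_pos'][:2]
print('tool dx,dy',d@[np.cos(y),np.sin(y)],d@[np.sin(y),-np.cos(y)])
E
python3 knob.py
```

```text
[0.42292566 0.24797389 0.22029338] [-1.79980428e+02 -6.51260979e-03 -1.59460317e+01] ((0.42326879501342773, 0.24858005344867706), (0.013138323090970516, 0.043791625648736954), 74.06593322753906)
tool dx,dy 0.00016339757392546807 -0.0006771076835105579
```

It was lag: settled, the TCP is within 0.7 mm of the knob's axis. I'll go down and grip the bar.

Request:
{"name": "play_rows", "arguments": {"series": [[100,0,-0.0005,0.03,0],[100,0,-0.0005,0.06,0],[100,0,-0.0005,0.085,0],[100,0,-0.0005,0.105,0],[100,0,-0.0005,0.118,0],[100,0,-0.0005,0.127,0],[100,0,-0.0005,0.129,0],[100,0,-0.0005,0.129,0],[100,0,-0.0005,0.129,0],[0,0,-0.0005,0.129,0]]}}

```text
clock: 2.55
tool_pos: [0.4236, 0.2478, 0.0919]
orientation: [-179.9, -0.0, -16.0]
force: [-0.8, 0.1, 0.1]
opening: 0.0839
```

Request:
{"name": "play_rows", "arguments": {"series": [[0,0,0,0,0],[0,0,0,0,0],[0,0,0,0,0],[0,0,0,0,0],[0,0,0,0,0],[0,0,0,0,0],[0,0,0,0,0]]}}

```text
clock: 3.25
tool_pos: [0.4233, 0.2474, 0.0911]
orientation: [180.0, 0.0, -16.0]
force: [0.6, 0.3, -0.2]
opening: 0.029
```

Request:
{"name": "play_rows", "arguments": {"series": [[0,0,0,0,0],[0,0,0,0,0],[0,0,0,0,0],[0,0,0,0,0]]}}

```text
clock: 3.65
tool_pos: [0.4233, 0.2474, 0.0911]
orientation: [-180.0, -0.0, -16.0]
force: [0.8, 0.5, -0.0]
opening: 0.014
```

Gripped: the opening reads 14 mm, which is the bar's thickness. Lifting.

Request:
{"name": "play_rows", "arguments": {"series": [[0,0,0,-0.02,0],[0,0,0,-0.05,0],[0,0,0,-0.09,0],[0,0,0,-0.13,0],[0,0,0,-0.15,0],[0,0,0,-0.15,0]]}}

```text
clock: 4.25
tool_pos: [0.4243, 0.2484, 0.2445]
orientation: [-179.7, -0.2, -16.0]
force: [0.1, 0.5, -1.5]
opening: 0.0139
```

Run:
```python
from h import *
o=get_obs();print(o['tool_pos'],o['orientation'],o['opening'],o['force'],o['joint_pos'])
y=np.radians(o['orientation'][2])
d=np.array([.463,-.064])-o['tool_pos'][:2]
print(d@[np.cos(y),np.sin(y)],d@[np.sin(y),-np.cos(y)])
s=snapshot('wrist');save('wrist2',s['frame'],1.5)
```

```text
[0.42426901 0.24836564 0.24448754] [-1.79687329e+02 -1.57173217e-01 -1.60076129e+01] 0.013921531138611722 [ 0.11259093  0.46983388 -1.5290622 ] [ 5.33330816e+01  5.21084913e+00 -2.61275509e+01  4.31885328e-02
 -5.83135900e+01  2.06371604e+01]
0.12336872871183 0.2895730302337088
```

View pics/wrist2.png

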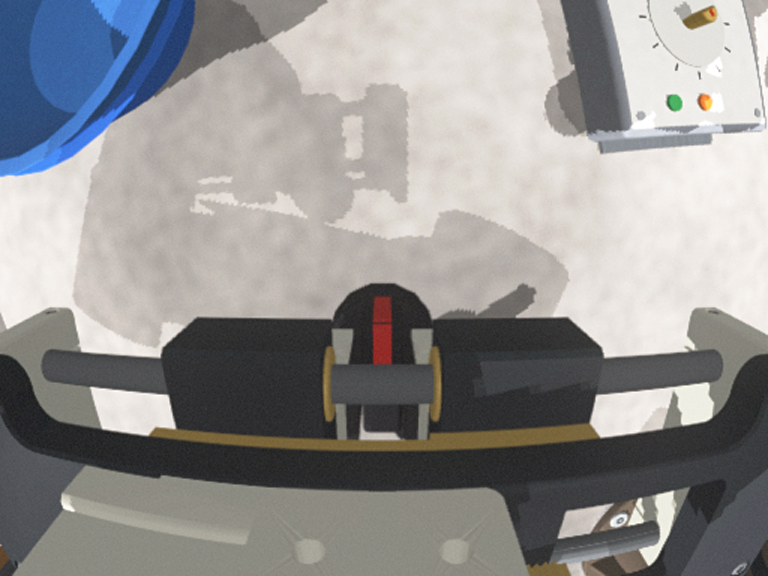

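The knob is held with its bar in line with the tool (stripe at (382,330)). Next is a viewing spot beside the shaft, with yaw about +28°.

Request:
{"name": "play_rows", "arguments": {"series": [[0,0.014,0.032,0,-4.4],[0,0.028,0.064,0,-9.8],[0,0.042,0.097,0,-14.7],[0,0.056,0.13,0,-19.6],[0,0.07,0.162,0,-24.4],[0,0.084,0.195,0,-29.3],[0,0.098,0.228,0,-34.2],[0,0.112,0.26,0,-39.1],[0,0.123,0.29,0,-44],[0,0.123,0.29,0,-44]]}}

```text
clock: 5.3
tool_pos: [0.4604, -0.0681, 0.2394]
orientation: [-179.9, 0.2, 27.9]
force: [0.5, 0.2, -2.0]
opening: 0.014
```

Request:
{"name": "play_rows", "arguments": {"series": [[0,0,0,0,0],[0,0,0,0,0],[0,0,0,0,0]]}}

```text
clock: 5.6
tool_pos: [0.4613, -0.0646, 0.2408]
orientation: [-180.0, 0.0, 28.0]
force: [0.4, 0.6, -1.1]
opening: 0.0139
```

Run:
```python
from h import *
import pickle
o=get_obs();s=snapshot('wrist');pickle.dump((o,s),open('w3.pkl','wb'));print(o['tool_pos'],o['orientation'],o['opening'],o['force'])
save('wrist3',s['frame'],1.5)
P=wdepth(s,o);f=s['frame'].astype(int)
m=(abs(P[...,0]-.551)<.05)&(abs(P[...,1]+.015)<.05)
t=m&(P[...,2]>.093)&(P[...,2]<.105);v,u=np.nonzero(t)
w=wplane(s,o,np.c_[u,v],.098)[:,:2].astype(np.float32);print(len(u),P[t][:,2].mean(),w.mean(0),cv2.minEnclosingCircle(w),cv2.minAreaRect(w))
red=m&(f[...,0]>110)&(f[...,0]-f[...,1]>60)&(f[...,2]<110)&(f[...,1]<100)
v,u=np.nonzero(red);z=P[red][:,2];print(np.c_[u,v,z*1000].round().astype(int).tolist())
lo=z<.085; print(lo.sum(),wplane(s,o,np.c_[u,v][lo],.071)[:,:2].mean(0))
if (~lo).any():print(wplane(s,o,np.c_[u,v][~lo],.098)[:,:2].mean(0))
```

```text
[ 0.46131607 -0.0645759   0.24083757] [-1.79988858e+02  2.87118187e-02  2.80031064e+01] 0.013912083660296117 [ 0.41001489  0.56029754 -1.1452941 ]
216 0.09720788244665678 [ 0.54802155 -0.0144984 ] ((0.5499882102012634, -0.013885985128581524), 0.00806936714798212) ((0.5474141836166382, -0.014730452559888363), (0.010142888873815536, 0.015620495192706585), 20.015413284301758)
[[253, 36, 73], [254, 36, 73], [255, 36, 73], [256, 36, 73], [253, 37, 73], [254, 37, 73], [255, 37, 74], [256, 37, 72], [253, 38, 72], [254, 38, 73], [255, 38, 72], [256, 38, 72], [253, 39, 74], [254, 39, 73], [255, 39, 73], [253, 40, 72], [254, 40, 72], [255, 40, 73], [253, 41, 73], [254, 41, 72], [255, 41, 73], [253, 42, 73], [254, 42, 72], [255, 42, 73], [252, 43, 73], [253, 43, 73], [254, 43, 73], [255, 43, 74], [252, 44, 72], [253, 44, 73], [254, 44, 73], [255, 44, 73], [252, 45, 72], [253, 45, 73], [254, 45, 72], [255, 45, 72], [252, 46, 71], [253, 46, 72], [254, 46, 72], [255, 46, 72], [252, 47, 72], [253, 47, 72], [254, 47, 72], [252, 48, 73], [253, 48, 71], [254, 48, 72], [252, 49, 72], [253, 49, 72], [254, 49, 73], [248, 68, 99], [249, 68, 98], [250, 68, 97], [248, 69, 98], [249, 69, 98], [250, 69, 98], [251, 69, 99], [248, 70, 99], [249, 70, 97], [250, 70, 99], [251, 70, 98], [248, 71, 98], [249, 71, 98], [250, 71, 97], [248, 72, 98], [249, 72, 99], [250, 72, 99], [248, 73, 98], [249, 73, 99], [250, 73, 97]]
49 [ 0.57669012 -0.0030522 ]
[ 0.54916792 -0.0137321 ]
```

View pics/wrist3.png

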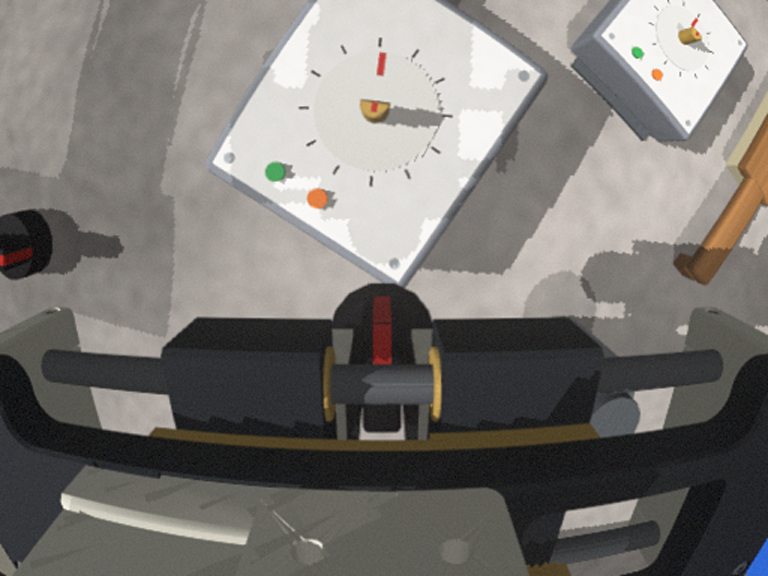

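The wrist view shows the shaft's D at (373,110) with its flat and the red dial mark (381,65) up the image. It fits a circle of 8.07 mm radius at (0.5500,-0.0139), with the flat at about 20–22°. I'll turn to that and look again from nearer.

Request:
{"name": "play_rows", "arguments": {"series": [[0,0.015,-0.004,0,2.5],[0,0.03,-0.007,0,5],[0,0.0425,-0.01,0,6.5],[0,0.0425,-0.01,0,6.5],[0,0.0425,-0.01,0,6.5],[0,0.0425,-0.01,0,6.5]]}}

```text
clock: 6.25
tool_pos: [0.4938, -0.0365, 0.2411]
orientation: [-180.0, 0.0, 21.5]
force: [0.3, -0.2, -0.9]
opening: 0.0135
```

```bash
cat > shaft.py <<'E'
from h import *
import sys
o=get_obs();s=snapshot('wrist');print(o['tool_pos'],o['orientation'],o['opening'],o['force'])
save(sys.argv[1],s['frame'],1.5)
P=wdepth(s,o);f=s['frame'].astype(int)
m=(abs(P[...,0]-.551)<.05)&(abs(P[...,1]+.015)<.05)
t=m&(P[...,2]>.094)&(P[...,2]<.105);v,u=np.nonzero(t)
w=wplane(s,o,np.c_[u,v],.098)[:,:2].astype(np.float32);c,r=cv2.minEnclosingCircle(w);print('tip',len(u),c,r,cv2.minAreaRect(w))
red=m&(f[...,0]>110)&(f[...,0]-f[...,1]>60)&(f[...,2]<110)&(f[...,1]<100)
v,u=np.nonzero(red);z=P[red][:,2]
lo=z<.085;q=wplane(s,o,np.c_[u,v][lo],.071)[:,:2];mc=q.mean(0)
ev,V=np.linalg.eigh(np.cov(q.T));a=V[:,1]*np.sign(V[0,1])
print('mark',mc,'line',np.degrees(np.arctan2(a[1],a[0])),'from tip',np.degrees(np.arctan2(*(mc-c)[::-1])))
y=np.radians(o['orientation'][2]);d=np.array(c)-o['tool_pos'][:2]
print('tool dx,dy',d@[np.cos(y),np.sin(y)],d@[np.sin(y),-np.cos(y)])
# knob bar top in hand
zt=o['tool_pos'][2]-.043
k=(abs(P[...,0]-o['tool_pos'][0])<.03)&(abs(P[...,1]-o['tool_pos'][1])<.03)&(f[...,0]>70)&(f[...,0]-f[...,1]>50)&(f[...,2]<90)
v,u=np.nonzero(k);q=wplane(s,o,np.c_[u,v],zt)[:,:2];
print('stripe n',len(u),'z med',np.median(P[k][:,2]))
dd=q-o['tool_pos'][:2];X=dd@[np.cos(y),np.sin(y)];Y=dd@[np.sin(y),-np.cos(y)]
print('stripe tool x',X.min(),X.max(),'y',Y.mean(),'slope deg',np.degrees(np.polyfit(X,Y,1)[0]))
E
python3 shaft.py wrist4
```

```text
[ 0.49377244 -0.03646981  0.24108404] [-1.79993394e+02  1.84335122e-02  2.15212250e+01] 0.01354727361966852 [ 0.25941997 -0.16272212 -0.93668734]
tip 210 (0.5498580932617188, -0.013663850724697113) 0.008108461275696754 ((0.5480033755302429, -0.014396880753338337), (0.008737580850720406, 0.015705913305282593), 21.4700984954834)
mark [ 0.57697858 -0.00322017] line 21.239458799364474 from tip 21.060930949130604
tool dx,dy 0.060541728832363424 -0.0006411809282462592
stripe n 393 z med 0.19802068129113895
stripe tool x 0.005525778213014459 0.03922478508056731 y -0.002120570678565913 slope deg -29.096058792605735
```

View pics/wrist4.png

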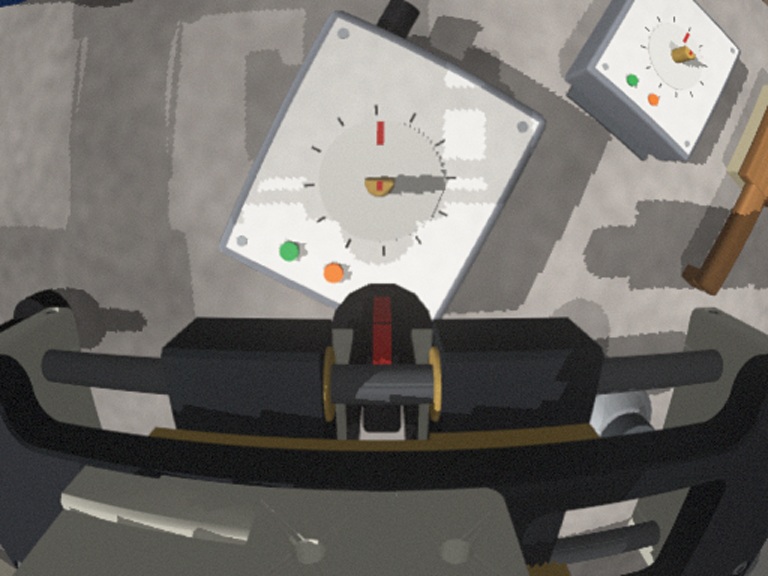

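Run:
```python
from h import *
o=get_obs();s=snapshot('wrist')
save('crop5',cv2.resize(s['frame'][180:300,210:300],(600,800),interpolation=cv2.INTER_CUBIC)[:600])
f=s['frame'].astype(int)
P=wdepth(s,o);R=wT(o)
for v in range(194,248,2):
    p=P[v,254];q=R[:3,:3].T@(p-R[:3,3]);print(v,f[v,254],q.round(4))
```

```text
194 [52 49 45] [0.02   0.0002 0.0797]
196 [53 51 48] [0.0201 0.0002 0.075 ]
198 [82 47 45] [0.021  0.0002 0.0682]
200 [84 44 40] [0.0207 0.0002 0.0652]
202 [86 45 42] [0.0208 0.0002 0.0612]
204 [88 47 40] [0.021  0.0003 0.0571]
206 [81 39 34] [0.0208 0.0003 0.0542]
208 [86 43 37] [0.0205 0.0003 0.0518]
210 [80 35 31] [0.0211 0.0003 0.0472]
212 [86 39 36] [0.021  0.0003 0.0445]
214 [83 41 41] [0.0203 0.0003 0.0434]
216 [85 41 35] [0.0194 0.0003 0.0432]
218 [97 40 36] [0.0186 0.0003 0.0425]
220 [94 36 37] [0.017  0.0003 0.0439]
222 [97 38 34] [0.0167 0.0003 0.0419]
224 [92 33 29] [0.0153 0.0003 0.043 ]
226 [96 33 33] [0.0144 0.0003 0.0425]
228 [94 33 32] [0.0132 0.0003 0.0428]
230 [95 32 28] [0.0124 0.0003 0.0423]
232 [96 34 29] [0.011  0.0003 0.043 ]
234 [93 28 27] [0.0097 0.0003 0.0435]
236 [93 31 28] [0.0089 0.0003 0.0428]
238 [123  36  34] [0.0074 0.0003 0.0438]
240 [142  44  38] [0.007  0.0003 0.0422]
242 [116  45  39] [0.0056 0.0003 0.0429]
244 [44 45 43] [ 0.0313  0.0003 -0.0131]
246 [46 46 46] [ 0.0312  0.0003 -0.0143]
```

View pics/crop5.png

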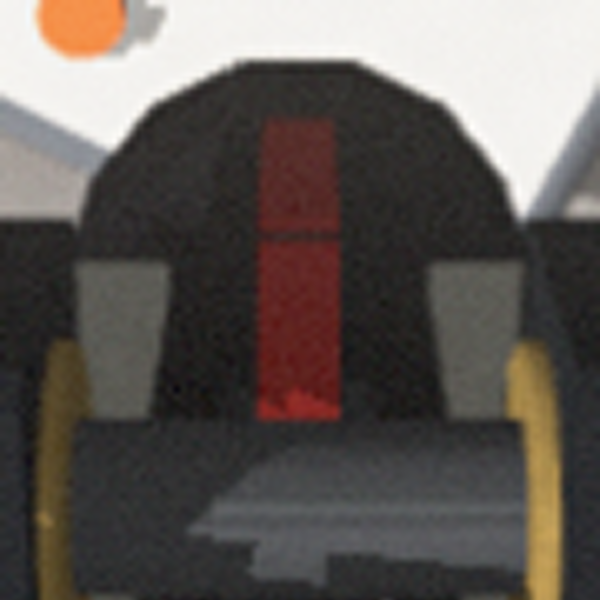

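The crop shows the bar straight between the pads, with its end face edge at (300,237). In the tool frame the knob's axis is at about x -0.8 mm, y 0, and its underside at z 0.0908. I'll go above the shaft and stop just short of the tip.

Request:
{"name": "play_rows", "arguments": {"series": [[0,0.02,0,0,0],[0,0.042,-0.0005,0,0],[0,0.058,-0.0008,0.005,0],[0,0.0613,-0.0008,0.02,0],[0,0.0613,-0.0008,0.035,0],[0,0.0613,-0.0008,0.045,0],[0,0.0613,-0.0008,0.048,0],[0,0.0613,-0.0008,0.048,0],[0,0.0613,-0.0008,0.048,0]]}}

```text
clock: 7.25
tool_pos: [0.5513, -0.0134, 0.1938]
orientation: [180.0, -0.1, 21.5]
force: [-0.3, 1.0, -0.8]
opening: 0.0138
```

Run:
```python
from h import *
o=get_obs();print(o['tool_pos'],o['orientation'],o['force'],o['opening'])
a=snapshot('scene');b=snapshot('side')
T=wT(o);k=(T@[-.0008,0,.0908,1])[:3];t=np.array([.5499,-.0138,.098]);print('knob',k,'err',k-t)
c=np.zeros((400,800,3),np.uint8)
for i,s in enumerate((a,b)):
    p=proj(s,t)[0].astype(int);im=s['frame'][p[1]-25:p[1]+25,p[0]-25:p[0]+25]
    c[:,400*i:400*i+400]=cv2.resize(im,(400,400),interpolation=cv2.INTER_CUBIC)
save('crop6',c)
```

```text
[ 0.55132986 -0.01338821  0.19377899] [ 1.79986409e+02 -5.02158346e-02  2.14725279e+01] [-0.26954791  1.03574554 -0.80409467] 0.013781510736252067
knob [ 0.55066732 -0.01367196  0.10297833] err [0.00076732 0.00012804 0.00497833]
```

View pics/crop6.png

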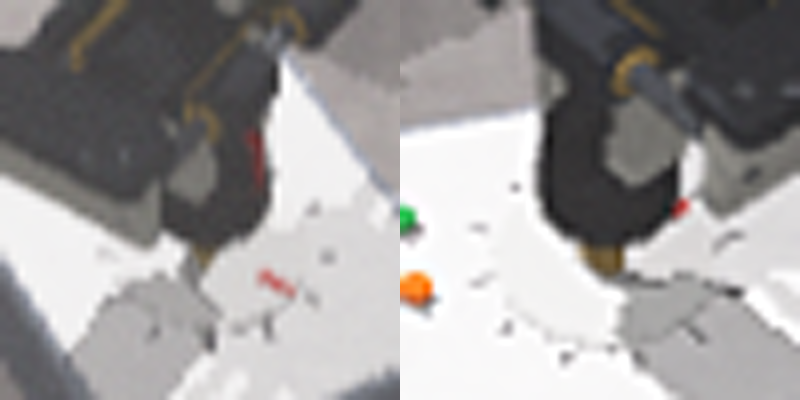

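Both views show the knob over the shaft. The shaft's visible part sits slightly towards -x, as a D with its flat at +x should. I'll lower slowly and watch the force.

Request:
{"name": "play_rows", "arguments": {"series": [[0,0,0,0,0],[0,0,0,0.002,0],[0,0,0,0.004,0],[0,0,0,0.006,0],[0,0,0,0.007,0],[0,0,0,0.008,0],[0,0,0,0.008,0]]}}

```text
clock: 8.05
tool_pos: [0.5512, -0.0133, 0.185]
orientation: [180.0, -0.0, 21.5]
force: [1.9, 0.3, -1.7]
opening: 0.0139
```

Request:
{"name": "play_rows", "arguments": {"series": [[0,0,0,0.002,0],[0,0,0,0.004,0],[0,0,0,0.006,0],[0,0,0,0.008,0],[0,0,0,0.008,0]]}}

```text
clock: 8.55
tool_pos: [0.5512, -0.0133, 0.1769]
orientation: [-180.0, -0.0, 21.5]
force: [1.8, 1.5, -2.1]
opening: 0.0137
```

Run:
```python
from h import *
o=get_obs();print(o['tool_pos'],o['orientation'],o['force'],o['moment'],o['opening'])
```

```text
[ 0.55120647 -0.01326027  0.17691783] [-1.79998940e+02 -1.52606632e-02  2.14700613e+01] [ 1.75835739  1.47684154 -2.1364938 ] [ 0.35333195 -0.88196489 -0.01595409] 0.013715387343180108
```

About 12 mm of the shaft is in the socket with no resistance. I'll push home, hold there, then press in.

Request:
{"name": "play_rows", "arguments": {"series": [[0,0,0,0.002,0],[0,0,0,0.004,0],[0,0,0,0.005,0],[0,0,0,0.005,0],[0,0,0,0.005,0],[0,0,0,0.005,0]]}}

```text
clock: 9.15
tool_pos: [0.5512, -0.0133, 0.1724]
orientation: [180.0, -0.0, 21.5]
force: [1.5, 3.2, 3.5]
opening: 0.0139
```

Request:
{"name": "play_rows", "arguments": {"series": [[0,0,0,0.002,0],[0,0,0,0.004,0],[0,0,0,0.006,0],[0,0,0,0.006,0],[0,0,0,0.006,0]]}}

```text
clock: 9.65
tool_pos: [0.5512, -0.0133, 0.1664]
orientation: [180.0, -0.0, 21.5]
force: [0.3, 2.1, 7.1]
opening: 0.0138
```

The force follows the spring curve, with about 6.4 mm pressed. I'll go a little further, to the stop.

Request:
{"name": "play_rows", "arguments": {"series": [[0,0,0,0.001,0],[0,0,0,0.002,0],[0,0,0,0.0025,0],[0,0,0,0.0025,0],[0,0,0,0.0025,0],[0,0,0,0.0025,0]]}}

```text
clock: 10.25
tool_pos: [0.5513, -0.0133, 0.1649]
orientation: [180.0, -0.1, 21.5]
force: [-2.1, 2.7, 16.3]
opening: 0.0134
```

Run:
```python
from h import *
o=get_obs();print(o['tool_pos'],o['orientation'],o['force'],o['moment'],o['opening'])
a=snapshot('scene');b=snapshot('side');w=snapshot('wrist')
R=wT(o);P=wdepth(w,o)
for v in range(204,240,4):
    print(v,(R[:3,:3].T@(P[v,254]-R[:3,3])).round(4),P[v,254].round(4))
t=np.array([.5499,-.0138,.09]);c=np.zeros((400,800,3),np.uint8)
for i,s in enumerate((a,b)):
    p=proj(s,t)[0].astype(int);im=s['frame'][p[1]-30:p[1]+30,p[0]-30:p[0]+30]
    c[:,400*i:400*i+400]=cv2.resize(im,(400,400),interpolation=cv2.INTER_CUBIC)
save('crop7',c)
```

```text
[ 0.55134769 -0.01330351  0.16490775] [ 1.79970803e+02 -6.18486539e-02  2.15011747e+01] [-2.06476221  2.73253996 16.34202082] [ 1.04501405  1.103975   -0.00477896] 0.013356184968111544
204 [0.0207 0.0003 0.0578] [ 0.5708 -0.0059  0.1071]
208 [0.0211 0.0003 0.0502] [ 0.5711 -0.0058  0.1148]
212 [0.0209 0.0003 0.0448] [ 0.5709 -0.0059  0.1202]
216 [0.0192 0.0003 0.0436] [ 0.5694 -0.0065  0.1213]
220 [0.0179 0.0003 0.0416] [ 0.5682 -0.007   0.1233]
224 [0.0154 0.0003 0.0426] [ 0.5658 -0.0079  0.1223]
228 [0.0132 0.0003 0.0429] [ 0.5638 -0.0087  0.122 ]
232 [0.011  0.0003 0.0431] [ 0.5617 -0.0095  0.1218]
236 [0.0092 0.0003 0.0422] [ 0.56   -0.0102  0.1227]
```

View pics/crop7.png

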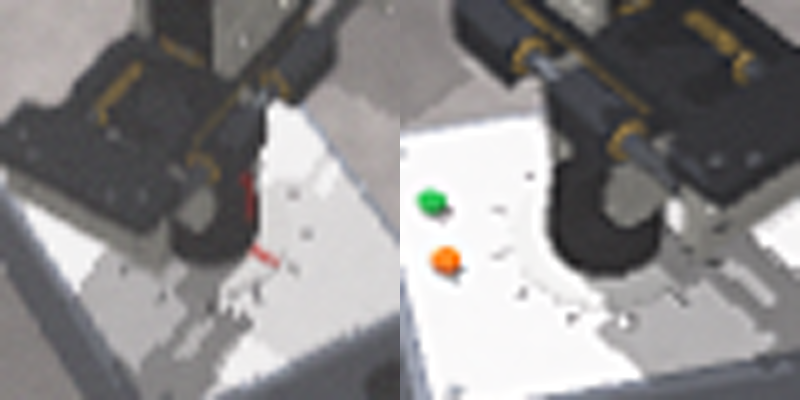

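At the stop: the vertical force jumped to 16 N, the knob's top is at z ≈ 0.122 (underside ≈ 0.074, the fully pressed height), and the stripe lines up with the dial's mark. I'm handing it in with the hand still pressing.

Run:
```python
from h import *
print(close_job());
```

```text
the job is handed in; nothing more can be done
None
```

I picked up the smaller knob and turned it about 37° so its flat matched the shaft's. I then pushed it home on the larger timer box and pressed it in to the stop. The job was handed in at about 10.5 s of the 40 s allowed, with the hand still gripping and pressing; no verdict was reported.

**Last checks:**
- **Pressed in:** the knob's underside was at about z = 0.074 m, the fully pressed height. The vertical force had risen to about 16 N, so it was on the firm stop and past the 9 N the spring needs there.
- **Grip and flats:** the knob had not slipped in the fingers, which stood 13.4 mm apart on the bar. The tool yaw was 21.5° against a measured 21.1–21.5° for the shaft's flat, and the stripe lined up with the dial's red mark.
- **Shaft position:** the TCP settled about 1 mm from the camera's estimate of the shaft's axis, with up to 3 N of sideways force. The knob still went on freely.
- **Bystanders:** I did not re-measure the tin, brush and basins at the end. The arm was not steered near them, and no force suggesting contact showed in the readings.

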